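# Couple a test gauge to the air manifold

## Robot

A 7-joint arm with a two-finger parallel gripper is mounted at the origin on the work surface. World frame = base frame: x ahead of the robot, y to its left, z up, the work surface at z = 0. Lengths are in m, angles in rad, forces in N, time in s.
With the tool pointing down it reaches from about 0.4 to 0.85 m from the base axis. Payload 10.4 kg.
Tool frame: the origin (TCP) lies at the very end of the fingers, on their centre line; the grasp point (between the pads) lies 19 mm behind it; z points along the fingers, y is the direction in which the jaws open and shut (so a half turn about z gives the same grasp; the last joint's range is limited). The gripper opens to 87 mm and grips with 3 to 60 N. Pads are 19 mm wide; open, the fingers measure 117 mm over their backs; the gripper's body (75 mm by 190 mm) begins 51 mm behind the grasp point.
Start: joints at [1.107, 0.332, -0.065, 1.46, 0.022, 1.35, -0.088], TCP at [0.267, -0.565, 0.223] pointing down, gripper open.
Joint ranges: [-2.6, 2.6], [-0.5, 2.12], [-1.47, 1.34], [0.16, 2.42], [-1.27, 4.41], [0.06, 2.06], [-2.6, 2.6]. Speed limits (rad/s): [2.22, 2.22, 2.79, 2.79, 3.14, 3.14, 3.14].

## Interface

Orientations are given as a 3x3 rotation matrix whose columns are the frame's x, y, z axes.
In Python, from workcell import robot gives the robot as it stands.
- The arm moves only by the tool drive_tool, never from a script. Its arguments are lists of equal length, an entry for each row: "xyz": the shift along the tool's x, y, z in m, a list of three; "yaw": the turn about the tool's z in degrees; "fingers": the opening, from 0 (shut) to 1 (fully open). In form: {"xyz": [[dx, dy, dz], ...], "yaw": [yaw, ...], "fingers": [fingers, ...]}. A call has 1 to 5 rows; each row is the pose to reach, as a shift and turn from the pose commanded when the call began, along the tool's axes at that moment; what a row does not reach only later rows make up. A row lasts 1/12 s, in which the tool goes at most 41.7 mm and 7.16 degrees, less where a joint would pass 70% of its speed; a pose out of reach is approached as far as the arm can. A call with a gripper value outside its range is refused whole. The fingers move at their own pace and stop on an object; the grip force is fixed at half the most. Time passes only in rows, so rows that repeat a pose let the fingers close. It gives the time, the measured TCP pose, the force and the opening at its end, in the units of the state.
- robot.sense(): the state, without advancing time (a new reading comes with each control period).
- robot.snapshot(name): name is "scene" or "top" or "wrist"; returns a dict with "color" (480x640x3 uint8, blue, green, red), "depth" (480x640 float32, m along the optical axis (not along the pixel's ray), 0 where there is no reading), "fx", "fy", "cx", "cy" (pixels), "cam_to_world" (4x4, takes a point from camera to world coordinates). Camera axes: x right, y down, z forward; pixel columns grow to the right and rows downward; lengths in m; the calibration is good to about 2 mm. The wrist camera is an equidistant fisheye: a pixel r from the principal point sees the ray r / f radians off the axis. A picture is of the moment at which its call begins.
- robot.hand_in(): hands the job in, once; it reports no verdict.
The state is a dict: "t": time; "qpos": joint angles; "joint_velocities": joint speeds; "tau": joint torques, N m; "tcp_pos": TCP position; "eef_rot": TCP orientation; "ft_force": force on the tool from outside, world axes, zero at the start; "torque": the same for the moment, N m; "opening": finger opening in m.
Only numpy, scipy, OpenCV 4.12 (cv2) and the standard library are available. Lean on these libraries where they do the work, as an engineer would, in place of code of your own. Each camera call takes 0.05 s, during which the arm holds its last target. There are 200 camera calls.

## Task

Draw the sleeve of the quick coupler on the air manifold back until it stays back by itself. Then take the pressure test gauge out of its wooden block and press its plug gently and squarely into the coupler, until it is fully home and the sleeve springs forward and locks it. Let go of the gauge and leave the other things on the bench where they are.

Things in the scene. Friction and masses are not known exactly. Their poses are not given: they have to be found in the camera images.
- manifold: Air manifold fixed to the bench: aluminium block 112 x 44 mm, 40 mm tall, on a steel foot 150 x 60 x 6 mm; blanked ports on one side; on one end a brass ball valve (leave alone) reaching 126 mm from the middle. Only the coupler rises more than 5 mm above the block's top. Origin: middle of the foot's underside; x along the block to the valve, y across it, z up.
- port (a point): Middle of the block's top face, 46 mm above the bench, manifold's axes. A steel quick coupler stands straight up from here, z its axis. Its taper thread is screwed in more or less, so the whole coupler with all its parts stands 0 to 9 mm higher than the heights given for it, by an amount that is not measured: find it by touch. Its brass hexagon is 31 mm wide, 12 mm tall.
- mouth_low (a point): Where the coupler's mouth would be at its lowest: on its axis, 57 mm above port; the true mouth is 0 to 9 mm higher. Round bore, 16 mm diameter, with a 2 mm wide 45 degree lead-in, in a nose collar of 32 mm diameter. A spring-loaded valve lies 11 to 12 mm down in the bore; pressing it in takes 5 N at first and about 15 N at the end.
- sleeve_low (a point): Where the middle of the coupler's knurled steel sleeve, when forward, would be at its lowest: on the axis, 38 mm above port; the true one is 0 to 9 mm higher. The sleeve is 30 mm tall, 37 mm in diameter, with a foot rim 40 mm wide and 5 mm tall at its lower end.
- sleeve (a joint): How far (m) the sleeve is drawn back, down towards the manifold: 0 forward, 0.010 end stop. Its spring pushes it up with 4 N at 0, 8 N at 0.010. Drawn past 0.008 and let go, it stays at about 0.0065. While it is forward, balls bar the bore and no plug goes in. A plug pressed fully home frees it: it springs to 0 by itself and locks the plug.
- case (a point): Middle of the round case of the pressure test gauge: a black rubber boot, 56 mm diameter, 28 mm thick, dial on one flat face. x is the axis of the round case (dial faces +x; the 28 mm lie along x), z up from plug to case. The gauge weighs about 0.25 kg and starts upright in the wooden block. It is delicate: never press it down with more than 20 N.
- plug_tip (a point): Middle of the lower end of the gauge's steel plug, 70 mm straight below the middle of the case, same axes. The plug is 15 mm in diameter with a chamfered tip and a ball groove, 22 mm long up to a brass hexagon (24 mm across flats, 9 mm tall). It locks with its tip 20 to 21 mm below the mouth; about 1 mm further the hexagon meets the mouth and it stops hard.
- gauge: The whole gauge; origin at the plug's tip, z up along the plug.
- block: Wooden block 90 x 60 mm, 38 mm tall, fixed to the bench, origin in the middle of its underside. In the middle of its top is the upright 17 mm hole, 30 mm deep, in which the gauge stands, its hexagon resting on the block.
- wheel: Bystander: red hard-plastic skateboard wheel lying flat, 54 mm diameter, 32 mm tall, origin under its centre. Not to be disturbed.
- pot: Bystander: empty white ceramic pot, 90 mm diameter, 85 mm tall, origin under its centre. Not to be disturbed.
- cup: Bystander: shallow stainless cup, 90 mm diameter, 24 mm tall, with three kingpin nuts in it, origin under its centre. Not to be disturbed.
- ejector: Bystander: press-button bearing ejector, grey, 60 mm diameter foot, 79 mm tall with its button, origin under its centre. Not to be disturbed.
Things that resemble listed ones, but are neither listed nor needed, are in the scene too. There is more than one size of the gauge; the job needs the largest.

How it is judged:
On the way, in this order (a step that is already met when the one before it is completed fails the run):
1. the sleeve stays drawn back with nothing touching it (value of joint sleeve above 0.005 m and contact force between each of the fingers, gauge and manifold below 0.3 N), for 0.3 s.
2. the plug is in the mouth of the coupler while the sleeve is still back (value of joint sleeve above 0.005 m and horizontal distance between plug_tip and port below 0.003 m and z of plug_tip in the frame of port below 0.054 m), for 0.05 s.
At the end, for the whole second after the job is handed in: The gauge stands upright (within 6 degrees), still and released in the coupler, its plug within 3 mm of the coupler's axis and locked at full depth (tip no more than 46.2 mm above the manifold's top), with the sleeve fully forward (within 1.5 mm) (value of joint sleeve below 0.0015 m and horizontal distance between plug_tip and port below 0.003 m and z of plug_tip in the frame of port below 0.0462 m and angle between gauge's own z axis and vertical below 0.1 rad and linear speed of gauge below 0.02 m/s); the robot touches nothing.
It fails at once if the gauge is pressed down too hard: its plug's nose bears on the coupler with more than 25 N, or its hexagon on the mouth with more than 10 N (contact force between gauge_nose and manifold above 25 N or contact force between gauge_hexagon and manifold above 10 N).
It fails at once if a bystander is moved more than 15 mm (distance of any of wheel, pot, cup, ejector from where it was at the start of the episode above 0.015 m).
It also fails if it takes over 72 s, if anything falls off the work surface, if the arm or the gripper's body presses on something with over 40 N, if the wrist force passes 120 N, or if a joint passes its speed limit or range.

## Working session

There is one attempt and no reset: what is moved stays moved. The work goes in short steps, Python scripts to look and compute and a tool call to move; the robot and the scene stay as the last step left them, time stands still between calls to the robot, and variables do not carry over. Pictures are saved under pics/ and viewed, about 8 in all and at most 12, crops included, and the job is handed in when it is done.

Besides the shell and the picture viewer there is one more tool, called after "Emit:" as name([rows], argument=value, ...), one row to a line, values as JSON. drive_tool: Moves the arm, as the interface text tells. Its arguments: {"type":"object","properties":{"xyz":{"type":"array","items":{"type":"array","items":{"type":"number"}}},"yaw":{"type":"array","items":{"type":"number"}},"fingers":{"type":"array","items":{"type":"number"}}},"required":["xyz","yaw","fingers"]}

```bash
mkdir -p pics; cat > h.py <<'E'
import numpy as np, cv2
from workcell import robot
np.set_printoptions(precision=4,suppress=True)
def cloud(s):
    d=s["depth"]; v,u=np.mgrid[0:480,0:640]
    p=np.stack([(u-s["cx"])/s["fx"]*d,(v-s["cy"])/s["fy"]*d,d],-1)
    T=np.array(s["cam_to_world"]); return p@T[:3,:3].T+T[:3,3]
E
python3 - <<'E'
from h import *
for n in ("scene","top"):
    s=robot.snapshot(n); cv2.imwrite(f"pics/{n}0.png",s["color"]); np.savez(f"{n}0.npz",**s)
    print(n,s["fx"],s["cx"],s["cy"]); print(np.array(s["cam_to_world"]))
st=robot.sense(); print({k:np.array(v) for k,v in st.items()})
E
```

```text
scene 589.7582370933007 312.17574647885505 234.90949804548816
[[-0.476   0.5309 -0.7011  1.339 ]
 [ 0.8792  0.268  -0.3939  0.4461]
 [-0.0212 -0.8039 -0.5944  0.7873]
 [ 0.      0.      0.      1.    ]]
top 471.6815093044793 322.6621362437827 233.5189432610038
[[ 0.0185 -0.9914  0.1296  0.3617]
 [-0.9996 -0.0209 -0.017   0.0093]
 [ 0.0195 -0.1292 -0.9914  1.2133]
 [ 0.      0.      0.      1.    ]]
{'t': array(0.1), 'qpos': array([ 1.1074,  0.3328, -0.0647,  1.4609,  0.0216,  1.3499, -0.0885]), 'joint_velocities': array([-0.0006, -0.002 ,  0.0003, -0.0029, -0.0013, -0.0013, -0.0004]), 'tau': array([  0.0012, -62.4548,   0.0244, -39.072 ,  -0.0614,   0.0366,
         0.    ]), 'tcp_pos': array([ 0.2665, -0.565 ,  0.2218]), 'eef_rot': array([[ 0.9044,  0.4267, -0.0006],
       [ 0.4267, -0.9044,  0.0011],
       [-0.0001, -0.0012, -1.    ]]), 'ft_force': array([-0.014 , -0.3441, -0.2536]), 'torque': array([-0.0145, -0.0226,  0.019 ]), 'opening': array(0.0869)}
```

View pics/scene0.png

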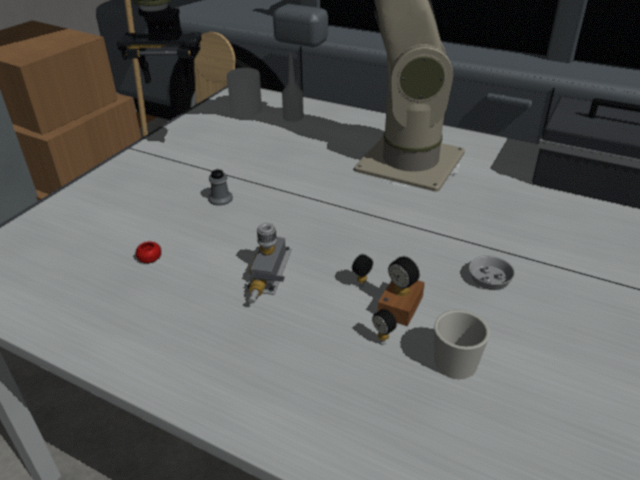

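View pics/top0.png

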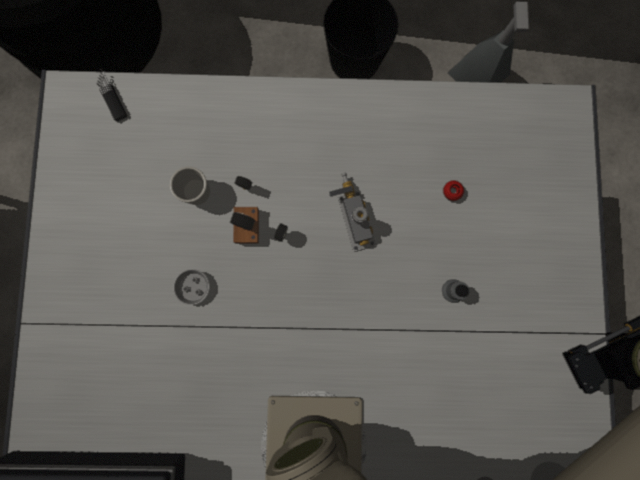

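The scene view shows the manifold at about (268,262) with its coupler at (266,236). Three gauges are possible targets: one in the wooden block at (404,272), and two standing loose at (363,266) and (385,322). In the top view they are at (243,220), (281,232) and (244,183). The one in the block looks largest and is the only one in the block. I'll measure it and check an enlarged crop.

```bash
python3 - <<'E'
from h import *
S=dict(np.load("scene0.npz")); T=dict(np.load("top0.npz"))
PS=cloud(S);PT=cloud(T)
print("table z", np.median(PT[270:300,330:400,2]), np.median(PS[300:340,250:300,2]))
def rep(n,P,b,zmin=0.012):
    q=P[b[1]:b[3],b[0]:b[2]].reshape(-1,3); q=q[(q[:,2]>zmin)&(q[:,2]<.3)]
    print(n,len(q),"min",q.min(0),"max",q.max(0)); return q
rep("T gaugeblk",PT,(228,205,265,248)); rep("T g2",PT,(234,174,256,192)); rep("T g3",PT,(270,222,290,244))
rep("T pot",PT,(165,165,212,206)); rep("T cup",PT,(172,268,214,308)); rep("T ej",PT,(440,275,480,303)); rep("T wheel",PT,(440,178,468,203))
q=rep("T manifold",PT,(325,168,382,255))
# coupler top
for P,n in((PT,"T"),(PS,"S")):
    q=P.reshape(-1,3); m=(abs(q[:,0]-.58)<.15)&(abs(q[:,1]+.07)<.12)
    q=q[m]; 
    for lo,hi in((.085,.096),(.096,.103),(.103,.106),(.106,.12)):
        r=q[(q[:,2]>lo)&(q[:,2]<hi)]
        if len(r): print(n,lo,len(r),r.mean(0),np.median(r[:,2]),r.min(0),r.max(0))
    b=q[(q[:,2]>.040)&(q[:,2]<.052)]; (c,wh,a)=cv2.minAreaRect((b[:,:2]*1000).astype(np.float32)); print(n,"block",c,wh,a,np.median(b[:,2]))
    f=q[(q[:,2]>.003)&(q[:,2]<.04)]; 
    print(cv2.minAreaRect((f[:,:2]*1000).astype(np.float32)))
    # wooden block + gauges
    q=P.reshape(-1,3); b=q[(abs(q[:,2]-.038)<.004)&(abs(q[:,0]-.56)<.12)&(abs(q[:,1]-.18)<.1)]
    print(n,"wood",len(b),cv2.minAreaRect((b[:,:2]*1000).astype(np.float32)))
    g=q[(q[:,2]>.065)&(q[:,2]<.16)&(abs(q[:,0]-.56)<.12)&(abs(q[:,1]-.18)<.06)]
    if len(g): print(n,"gauge",len(g),g.min(0),g.max(0),cv2.minAreaRect((g[:,:2]*1000).astype(np.float32)))
a=cv2.resize(S["color"][225:350,340:500],None,fx=4,fy=4,interpolation=3)[:, :640]
b=cv2.resize(S["color"][215:315,230:310],None,fx=5,fy=5,interpolation=3)[:, :]
c=np.zeros((500,800,3),np.uint8); a=cv2.resize(S["color"][240:350,345:435],None,fx=4.5,fy=4.5,interpolation=3); c[:a.shape[0],:a.shape[1]]=a; c[:,405:805]=b[:,:395]
cv2.imwrite("pics/crop1.png",np.clip(c.astype(float)*1.6,0,255).astype(np.uint8))
E
```

```text
table z -0.0001141527927640551 0.001377416409715948
T gaugeblk 917 min [0.4899 0.1539 0.0123] max [0.5815 0.2168 0.1172]
T g2 179 min [0.6218 0.1706 0.0176] max [0.6509 0.2132 0.0784]
T g3 174 min [0.4932 0.078  0.0375] max [0.537  0.1093 0.0776]
T pot 849 min [0.5811 0.2771 0.0122] max [0.6694 0.365  0.0896]
T cup 354 min [0.3338 0.2721 0.0121] max [0.4208 0.3595 0.0287]
T ej 398 min [ 0.353  -0.3691  0.0121] max [ 0.4062 -0.3192  0.0842]
T wheel 307 min [ 0.6112 -0.3723  0.0122] max [ 0.6654 -0.3216  0.0368]
T manifold 1245 min [ 0.4828 -0.1383  0.012 ] max [ 0.6769 -0.0246  0.1147]
T 0.085 34 [ 0.5544 -0.0959  0.0913] 0.09087351681639533 [ 0.5378 -0.1042  0.0875] [ 0.563  -0.0798  0.0957]
T 0.096 27 [ 0.55   -0.0933  0.1001] 0.10006423700155209 [ 0.5371 -0.1129  0.0965] [ 0.571  -0.0791  0.1026]
T 0.103 30 [ 0.5548 -0.1007  0.1047] 0.10491966802074915 [ 0.5386 -0.1147  0.1032] [ 0.5729 -0.0812  0.106 ]
T 0.106 118 [ 0.5554 -0.0969  0.1091] 0.10872698513063717 [ 0.5376 -0.1141  0.1061] [ 0.5721 -0.0809  0.1147]
T block (568.5294799804688, -90.16790008544922) (159.69461059570312, 66
[... 663 characters left out ...]
-0.0942  0.1045] 0.10456905888977402 [ 0.5469 -0.1118  0.103 ] [ 0.5756 -0.079   0.106 ]
S 0.106 142 [ 0.5593 -0.0952  0.1095] 0.10962640243579336 [ 0.5419 -0.1139  0.106 ] [ 0.5767 -0.0776  0.1143]
S block (578.5591430664062, -84.18861389160156) (150.9695281982422, 66.18347930908203) 29.90469741821289 0.04720497672655477
((580.0551147460938, -69.93841552734375), (299.884521484375, 239.48391723632812), 0.09893692284822464)
S wood 806 ((573.5824584960938, 155.15103149414062), (166.22604370117188, 125.23670959472656), 2.150876998901367)
S gauge 990 [0.5216 0.1562 0.065 ] [0.6567 0.2155 0.1165] ((589.068115234375, 184.68328857421875), (59.230247497558594, 134.20689392089844), 88.63240814208984)
```

View pics/crop1.png

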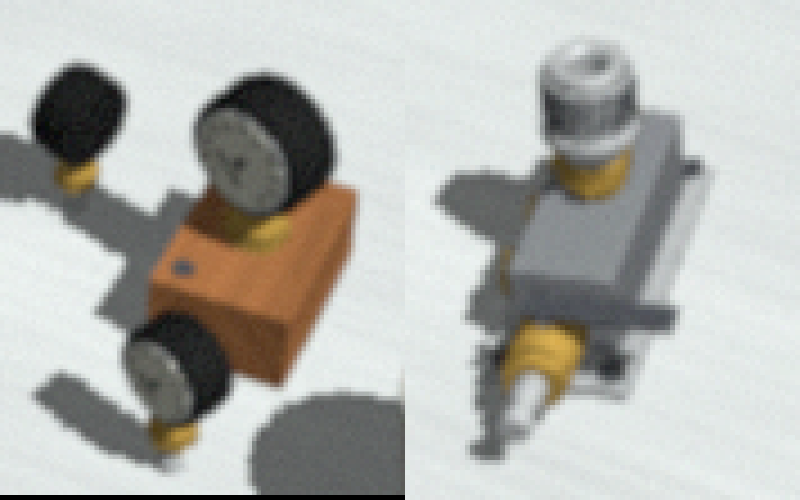

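The crop confirms that the gauge in the wooden block is the largest: its case is about 56 mm across, against about 40 mm for the two loose ones. Next I'll fit its pose and the coupler axis.

```bash
cat > fit.py <<'E'
from h import *
from scipy.optimize import least_squares
def fit_coupler(P,c0=(.558,-.095),dz=0):
    q=P.reshape(-1,3)-[0,0,dz]; q=q[(np.hypot(q[:,0]-c0[0],q[:,1]-c0[1])<.03)&(q[:,2]>.060)&(q[:,2]<.125)]
    # profile: nose R16 above sleeve top 99+h, sleeve 18.5, rim 20 (z 69..74+h)
    def sd(p):
        r=np.hypot(q[:,0]-p[0],q[:,1]-p[1]); z=q[:,2]-p[2]; d=[]
        for R,a,b in((.016,.080,.103),(.0185,.069,.099),(.020,.069,.074)):
            dr=r-R; dzz=np.maximum(a-z,z-b); d.append(np.hypot(np.maximum(dr,0),np.maximum(dzz,0))+np.minimum(np.maximum(dr,dzz),0))
        d=np.min(d,0); d[(r<.011)]=0; return d
    s=least_squares(sd,[*c0,.005],loss="soft_l1",f_scale=.0015,diff_step=1e-4,x_scale=.01); return s.x,len(q),np.median(abs(sd(s.x)))
def fit_gauge(P,c0,dz=0,zc=.086):
    q=P.reshape(-1,3)-[0,0,dz]; q=q[(np.hypot(q[:,0]-c0[0],q[:,1]-c0[1])<.042)&(q[:,2]>zc-.023)&(q[:,2]<.14)]
    def sd(p):
        u=(q[:,0]-p[0])*np.cos(p[2])+(q[:,1]-p[1])*np.sin(p[2]); v=-(q[:,0]-p[0])*np.sin(p[2])+(q[:,1]-p[1])*np.cos(p[2])
        dr=np.hypot(v,q[:,2]-zc)-.028; du=abs(u)-.014
        return np.hypot(np.maximum(dr,0),np.maximum(du,0))+np.minimum(np.maximum(dr,du),0)
    best=None
    for a in np.radians([-40,-10,20,50]):
        s=least_squares(sd,[*c0,a],loss="soft_l1",f_scale=.0015,diff_step=1e-4,x_scale=[.01,.01,.2])
        if best is None or s.cost<best.cost: best=s
    return best.x,np.degrees(best.x[2]),len(q),np.median(abs(sd(best.x)))
E
python3 - <<'E'
from fit import *
for n,dz in(("scene",.0014),("top",0.)):
    P=cloud(dict(np.load(n+"0.npz")))
    print(n,fit_coupler(P,dz=dz)); print("  gauge",fit_gauge(P,(.55,.185),dz))
    q=P.reshape(-1,3)
    # table z near objects; pot and wood top rects
    for c in((.62,-.16),(.62,.10),(.45,.18)):
        m=np.hypot(q[:,0]-c[0],q[:,1]-c[1])<.02; print("  table",c,np.median(q[m,2]))
    w=q[(abs(q[:,2]-dz-.038)<.003)&(abs(q[:,0]-.54)<.06)&(abs(q[:,1]-.165)<.06)]
    print("  wood",len(w),np.percentile(w,[2,98],axis=0).round(4).tolist())
    b=q[(abs(q[:,2]-dz-.046)<.0025)&(abs(q[:,0]-.56)<.09)&(abs(q[:,1]+.09)<.06)]
    print("  alu",len(b),cv2.minAreaRect((b[:,:2]*1000).astype(np.float32)))
E
```

```text
scene (array([ 0.5583, -0.0974,  0.0043]), 465, np.float64(0.0011522415564662464))
  gauge (array([ 0.5381,  0.1849, -0.2987]), np.float64(-17.116574803560912), 762, np.float64(0.0007946884732045823))
  table (0.62, -0.16) 0.0010106634984480278
  table (0.62, 0.1) 0.0012368462342757791
  table (0.45, 0.18) 0.0018065502799134991
  wood 729 [[0.4977, 0.1567, 0.0368], [0.5831, 0.2158, 0.042]]
  alu 495 ((574.4752807617188, -88.13252258300781), (141.07408142089844, 61.315826416015625), 27.973203659057617)
top (array([ 0.5558, -0.0974,  0.0068]), 233, np.float64(0.0004256744924825001))
  gauge (array([ 0.5361,  0.1854, -0.3044]), np.float64(-17.439264299665744), 307, np.float64(0.0008733520751967767))
  table (0.62, -0.16) -0.00012988544896108678
  table (0.62, 0.1) 0.000281880230245779
  table (0.45, 0.18) -0.00028402833886453926
  wood 450 [[0.4923, 0.1565, 0.0353], [0.5787, 0.2139, 0.0408]]
  alu 426 ((570.392578125, -90.86764526367188), (145.38894653320312, 57.73379135131836), 24.851518630981445)
```

Emit:
drive_tool([
  [0.03, -0.02, 0],
  [0.062, -0.04, 0],
  [0.093, -0.06, 0],
  [0.124, -0.08, 0],
  [0.154, -0.1, 0],
], yaw=[0, 0, 0, 0, 0], fingers=[1, 1, 1, 1, 1])

```text
t: 0.52
tcp_pos: [0.3639, -0.4073, 0.2222]
eef_rot: [[0.904, 0.427, -0.0], [0.427, -0.904, 0.0], [-0.0, -0.0, -1.0]]
ft_force: [-0.4, -0.4, 0.8]
opening: 0.0872
```

Emit:
drive_tool([
  [0.03, -0.02, 0],
  [0.062, -0.04, 0],
  [0.093, -0.06, 0],
  [0.124, -0.08, 0],
  [0.154, -0.1, 0],
], yaw=[0, 0, 0, 0, 0], fingers=[1, 1, 1, 1, 1])

```text
t: 0.93
tcp_pos: [0.4605, -0.2511, 0.2224]
eef_rot: [[0.904, 0.427, -0.0], [0.427, -0.904, -0.0], [-0.0, -0.0, -1.0]]
ft_force: [1.2, -0.9, -0.5]
opening: 0.087
```

Emit:
drive_tool([
  [0.03, -0.02, 0],
  [0.062, -0.04, 0],
  [0.093, -0.06, 0],
  [0.124, -0.08, 0],
  [0.154, -0.1, 0],
], yaw=[-7, -14, -21, -28, -35], fingers=[1, 1, 1, 1, 1])

```text
t: 1.35
tcp_pos: [0.5571, -0.0951, 0.2224]
eef_rot: [[0.491, 0.871, -0.0], [0.871, -0.491, 0.0], [-0.0, -0.0, -1.0]]
ft_force: [0.1, -0.4, -0.1]
opening: 0.0872
```

Emit:
drive_tool([
  [0, 0, 0],
  [0, 0, 0],
  [0, 0, 0],
], yaw=[-6, -12.4, -12.4], fingers=[1, 1, 1])

```text
t: 1.6
tcp_pos: [0.5565, -0.0962, 0.222]
eef_rot: [[0.292, 0.956, -0.001], [0.956, -0.292, 0.0], [0.0, -0.001, -1.0]]
ft_force: [-0.4, 0.0, -0.5]
opening: 0.0868
```

```bash
python3 - <<'E'
from h import *
s=robot.snapshot("wrist"); cv2.imwrite("pics/wrist1.png",s["color"]); np.savez("wrist1.npz",**s)
st=robot.sense(); R=np.array(st["eef_rot"]);p=np.array(st["tcp_pos"])
T=np.array(s["cam_to_world"]); print(s["fx"],s["cx"],s["cy"],T, p)
# project expected axis points
def proj(w):
    c=T[:3,:3].T@(np.array(w)-T[:3,3]); th=np.arctan2(np.hypot(c[0],c[1]),c[2]); ph=np.arctan2(c[1],c[0]); return s["cx"]+s["fx"]*th*np.cos(ph), s["cy"]+s["fx"]*th*np.sin(ph)
for z in(.046,.11,.108): print(z,proj([.557,-.0974,z]))
print("tcp proj",proj(p))
E
```

```text
371.64829954431775 320.7533986960992 244.74512032622923 [[ 0.9564 -0.2802 -0.0819  0.5787]
 [-0.2919 -0.919  -0.2651 -0.0237]
 [-0.001   0.2775 -0.9607  0.3839]
 [ 0.      0.      0.      1.    ]] [ 0.5563 -0.0968  0.2221]
0.046 (np.float64(321.9194479989541), np.float64(223.33901163598222))
0.11 (np.float64(322.08844602230243), np.float64(241.88448559600846))
0.108 (np.float64(322.0820998496025), np.float64(241.18356079709343))
tcp proj (np.float64(320.92781954720954), np.float64(304.29182596609814))
```

View pics/wrist1.png

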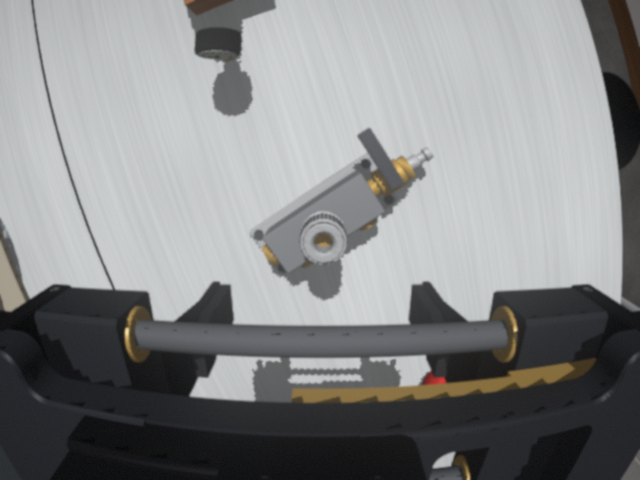

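The coupler mouth is at (324,240) in the wrist view, about 1.5 mm from the prediction of (322,241.5). I'll go down around the sleeve and centre by touch.

Emit:
drive_tool([
  [-0.0006, 0.0012, 0.035],
  [-0.0006, 0.0012, 0.07],
  [-0.0006, 0.0012, 0.105],
  [-0.0006, 0.0012, 0.128],
  [-0.0006, 0.0012, 0.134],
], yaw=[0, 0, 0, 0, 0], fingers=[1, 1, 1, 1, 0.6])

```text
t: 2.07
tcp_pos: [0.5546, -0.0982, 0.0843]
eef_rot: [[0.303, 0.953, -0.006], [0.953, -0.303, 0.001], [-0.001, -0.006, -1.0]]
ft_force: [-0.8, 0.7, -0.4]
opening: 0.0845
```

Emit:
drive_tool([
  [0, 0, 0],
  [0, 0, 0],
  [0, 0, 0],
  [0, 0, 0],
  [0, 0, 0],
], yaw=[0, 0, 0, 0, 0], fingers=[0.5, 0.48, 0.46, 0.44, 0.43])

```text
t: 2.48
tcp_pos: [0.5583, -0.098, 0.09]
eef_rot: [[0.299, 0.954, 0.002], [0.954, -0.299, -0.001], [-0.0, 0.002, -1.0]]
ft_force: [0.4, -1.1, 0.2]
opening: 0.0549
```

Emit:
drive_tool([
  [0, 0, 0],
  [0, 0, 0],
  [0, 0, 0],
], yaw=[0, 0, 0], fingers=[0.45, 0.45, 0.45])

```text
t: 2.73
tcp_pos: [0.5576, -0.0978, 0.0888]
eef_rot: [[0.298, 0.954, 0.0], [0.954, -0.298, -0.0], [-0.0, 0.0, -1.0]]
ft_force: [-0.8, -0.6, 0.4]
opening: 0.041
```

Emit:
drive_tool([
  [0, 0, 0],
  [0, 0, 0],
  [0, 0, 0],
], yaw=[0, 0, 0], fingers=[0.4, 0.4, 0.4])

```text
t: 2.98
tcp_pos: [0.5578, -0.0978, 0.0887]
eef_rot: [[0.298, 0.955, 0.001], [0.955, -0.298, -0.0], [0.0, 0.001, -1.0]]
ft_force: [2.0, -0.9, 0.3]
opening: 0.0365
```

Emit:
drive_tool([
  [0, 0, 0],
  [0, 0, 0],
  [0, 0, 0],
], yaw=[0, 0, 0], fingers=[0.3, 0.3, 0.3])

```text
t: 3.23
tcp_pos: [0.5578, -0.0979, 0.0887]
eef_rot: [[0.298, 0.954, 0.001], [0.955, -0.298, -0.0], [0.0, 0.001, -1.0]]
ft_force: [2.4, -0.9, 0.9]
opening: 0.0363
```

Emit:
drive_tool([
  [0, 0, 0.001],
  [0, 0, 0.002],
  [0, 0, 0.003],
  [0, 0, 0.004],
  [0, 0, 0.004],
], yaw=[0, 0, 0, 0, 0], fingers=[0.3, 0.3, 0.3, 0.3, 0.3])

```text
t: 3.65
tcp_pos: [0.5578, -0.0978, 0.0847]
eef_rot: [[0.298, 0.955, 0.001], [0.955, -0.298, -0.0], [-0.0, 0.001, -1.0]]
ft_force: [2.6, 0.1, 0.4]
opening: 0.0366
```

Emit:
drive_tool([
  [0, 0, 0.001],
  [0, 0, 0.002],
  [0, 0, 0.003],
  [0, 0, 0.003],
], yaw=[0, 0, 0, 0], fingers=[0.3, 0.3, 0.3, 0.3])

```text
t: 3.98
tcp_pos: [0.5578, -0.0978, 0.0817]
eef_rot: [[0.298, 0.955, 0.001], [0.955, -0.298, -0.0], [-0.0, 0.001, -1.0]]
ft_force: [1.6, -0.9, 4.3]
opening: 0.0366
```

Emit:
drive_tool([
  [0, 0, 0.001],
  [0, 0, 0.0015],
  [0, 0, 0.002],
  [0, 0, 0.002],
], yaw=[0, 0, 0, 0], fingers=[0.3, 0.3, 0.3, 0.3])

```text
t: 4.32
tcp_pos: [0.5578, -0.0978, 0.0799]
eef_rot: [[0.298, 0.955, 0.001], [0.955, -0.298, -0.0], [-0.0, 0.001, -1.0]]
ft_force: [1.3, -1.0, 7.1]
opening: 0.0366
```

Emit:
drive_tool([
  [0, 0, 0.0005],
  [0, 0, 0.001],
  [0, 0, 0.001],
], yaw=[0, 0, 0], fingers=[0.3, 0.3, 0.3])

```text
t: 4.57
tcp_pos: [0.5578, -0.0978, 0.079]
eef_rot: [[0.298, 0.955, 0.001], [0.955, -0.298, -0.0], [-0.0, 0.001, -1.0]]
ft_force: [1.3, -1.1, 6.9]
opening: 0.0366
```

Emit:
drive_tool([
  [0, 0, 0.0005],
  [0, 0, 0.001],
  [0, 0, 0.001],
], yaw=[0, 0, 0], fingers=[0.3, 0.3, 0.3])

```text
t: 4.82
tcp_pos: [0.5578, -0.0978, 0.0785]
eef_rot: [[0.298, 0.954, 0.001], [0.954, -0.298, -0.001], [-0.0, 0.001, -1.0]]
ft_force: [-1.9, -0.7, 12.1]
opening: 0.0362
```

Emit:
drive_tool([
  [0, 0, 0],
  [0, 0, 0],
  [0, 0, 0],
  [0, 0, 0],
  [0, 0, 0],
], yaw=[0, 0, 0, 0, 0], fingers=[0.9, 0.9, 0.9, 0.9, 0.9])

```text
t: 5.23
tcp_pos: [0.557, -0.0976, 0.0771]
eef_rot: [[0.298, 0.955, -0.001], [0.955, -0.298, 0.0], [-0.0, -0.001, -1.0]]
ft_force: [0.9, 0.2, -0.6]
opening: 0.062
```

Emit:
drive_tool([
  [0, 0, 0],
  [0, 0, 0],
  [0, 0, 0],
  [0, 0, 0],
], yaw=[0, 0, 0, 0], fingers=[0.9, 0.9, 0.9, 0.9])

```text
t: 5.57
tcp_pos: [0.5575, -0.0977, 0.0775]
eef_rot: [[0.298, 0.955, -0.0], [0.955, -0.298, -0.0], [-0.0, -0.0, -1.0]]
ft_force: [-0.0, -0.2, 0.2]
opening: 0.0769
```

Emit:
drive_tool([
  [0, 0, -0.015],
  [0, 0, -0.04],
  [0, 0, -0.05],
  [0, 0, -0.05],
  [0, 0, -0.05],
], yaw=[0, 0, 0, 0, 0], fingers=[0.9, 0.9, 0, 0, 0])

```text
t: 5.98
tcp_pos: [0.5577, -0.0979, 0.1276]
eef_rot: [[0.298, 0.955, 0.001], [0.955, -0.298, -0.001], [-0.0, 0.001, -1.0]]
ft_force: [0.3, 0.3, -0.4]
opening: 0.0657
```

Emit:
drive_tool([
  [0, 0, 0],
  [0, 0, 0],
  [0, 0, 0],
  [0, 0, 0],
  [0, 0, 0],
], yaw=[0, 0, 0, 0, 0], fingers=[0, 0, 0, 0, 0])

```text
t: 6.4
tcp_pos: [0.5573, -0.0977, 0.1272]
eef_rot: [[0.298, 0.955, -0.001], [0.955, -0.298, 0.0], [-0.0, -0.001, -1.0]]
ft_force: [-0.7, -0.0, 0.4]
opening: 0.0328
```

Emit:
drive_tool([
  [0, 0, 0],
  [0, 0, 0],
  [0, 0, 0.003],
  [0, 0, 0.007],
  [0, 0, 0.01],
], yaw=[0, 0, 0, 0, 0], fingers=[0, 0, 0, 0, 0])

```text
t: 6.82
tcp_pos: [0.5573, -0.0978, 0.117]
eef_rot: [[0.298, 0.955, -0.0], [0.955, -0.298, -0.0], [-0.0, -0.0, -1.0]]
ft_force: [-0.5, 1.0, -0.2]
opening: 0.0034
```

```bash
python3 - <<'E'
from h import *
s=robot.snapshot("scene"); np.savez("scene1.npz",**s)
a=cv2.resize(s["color"][205:305,220:320],None,fx=5,fy=5,interpolation=3); cv2.imwrite("pics/scene1.png",np.clip(a*1.5,0,255).astype(np.uint8))
st=robot.sense(); print(st["t"],st["tcp_pos"],st["opening"],st["ft_force"])
E
```

```text
6.8667 [ 0.557  -0.0978  0.1164] 0.0018871147810990993 [ 0.0693  0.3953 -0.2616]
```

View pics/scene1.png

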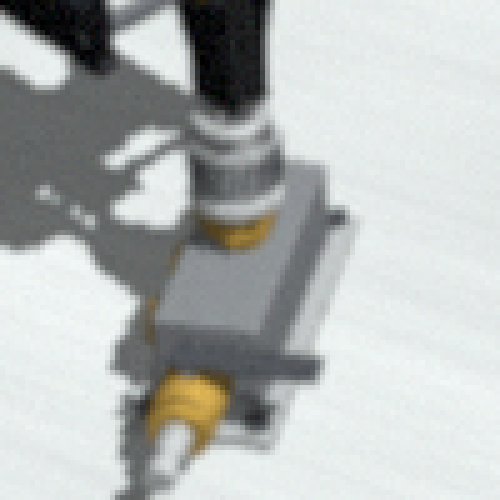

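The picture shows the sleeve latched back: more of the nose is exposed at about (237,135), and less of the hexagon at (237,228). The closed fingers are hanging just over the mouth. Next I'll touch the mouth to get its height.

Emit:
drive_tool([
  [0, 0, 0.001],
  [0, 0, 0.002],
  [0, 0, 0.003],
  [0, 0, 0.004],
  [0, 0, 0.004],
], yaw=[0, 0, 0, 0, 0], fingers=[0, 0, 0, 0, 0])

```text
t: 7.28
tcp_pos: [0.5575, -0.0977, 0.1134]
eef_rot: [[0.298, 0.955, -0.0], [0.955, -0.298, -0.0], [-0.0, -0.0, -1.0]]
ft_force: [0.1, 0.3, 0.3]
opening: 0.0007
```

Emit:
drive_tool([
  [0, 0, 0.0005],
  [0, 0, 0.001],
  [0, 0, 0.001],
], yaw=[0, 0, 0], fingers=[0, 0, 0])

```text
t: 7.53
tcp_pos: [0.5575, -0.0978, 0.1125]
eef_rot: [[0.298, 0.955, 0.0], [0.955, -0.298, -0.0], [-0.0, 0.0, -1.0]]
ft_force: [-0.5, -0.4, -0.0]
opening: 0.0006
```

Emit:
drive_tool([
  [0, 0, 0.0005],
  [0, 0, 0.001],
  [0, 0, 0.001],
], yaw=[0, 0, 0], fingers=[0, 0, 0])

```text
t: 7.78
tcp_pos: [0.5574, -0.0978, 0.1115]
eef_rot: [[0.298, 0.955, -0.0], [0.955, -0.298, -0.0], [-0.0, -0.0, -1.0]]
ft_force: [1.5, -0.7, 0.1]
opening: 0.0004
```

Emit:
drive_tool([
  [0, 0, 0.0005],
  [0, 0, 0.001],
  [0, 0, 0.001],
], yaw=[0, 0, 0], fingers=[0, 0, 0])

```text
t: 8.03
tcp_pos: [0.5574, -0.0978, 0.1104]
eef_rot: [[0.298, 0.955, -0.0], [0.955, -0.298, -0.0], [-0.0, -0.0, -1.0]]
ft_force: [-0.7, 0.5, -0.2]
opening: 0.0003
```

Emit:
drive_tool([
  [0, 0, 0.0005],
  [0, 0, 0.001],
  [0, 0, 0.001],
], yaw=[0, 0, 0], fingers=[0, 0, 0])

```text
t: 8.28
tcp_pos: [0.5576, -0.0977, 0.1098]
eef_rot: [[0.298, 0.955, 0.0], [0.955, -0.298, -0.0], [-0.0, 0.0, -1.0]]
ft_force: [-0.8, 0.3, 3.1]
opening: 0.0001
```

Emit:
drive_tool([
  [0, 0, 0.0005],
  [0, 0, 0.001],
  [0, 0, 0.001],
], yaw=[0, 0, 0], fingers=[0, 0, 0])

```text
t: 8.53
tcp_pos: [0.5577, -0.0978, 0.1096]
eef_rot: [[0.298, 0.955, 0.001], [0.955, -0.298, -0.0], [-0.0, 0.001, -1.0]]
ft_force: [-4.7, 1.1, 10.5]
opening: 0.0007
```

Contact came at TCP z of about 0.1098, so the mouth is about 63.8 mm above the port (h about 6.8 mm, which agrees with the top-camera fit). Next I'll move to the gauge.

Emit:
drive_tool([
  [0, 0, -0.04],
  [0, 0, -0.08],
  [0.03, -0.012, -0.1],
  [0.066, -0.026, -0.1],
  [0.104, -0.04, -0.1],
], yaw=[0, 0, 0, 0, 0], fingers=[0.65, 0.65, 0.65, 0.65, 0.65])

```text
t: 8.95
tcp_pos: [0.5509, 0.0137, 0.2102]
eef_rot: [[0.301, 0.954, 0.003], [0.954, -0.301, -0.001], [0.0, 0.003, -1.0]]
ft_force: [0.4, 0.3, -0.6]
opening: 0.0258
```

Emit:
drive_tool([
  [0.035, -0.014, 0],
  [0.07, -0.028, 0],
  [0.105, -0.042, 0],
  [0.14, -0.056, 0],
  [0.16, -0.063, 0],
], yaw=[0, 0, 0, 0, 0], fingers=[0.65, 0.65, 0.65, 0.65, 0.65])

```text
t: 9.37
tcp_pos: [0.5364, 0.1898, 0.2087]
eef_rot: [[0.294, 0.956, 0.0], [0.956, -0.294, 0.002], [0.002, -0.0, -1.0]]
ft_force: [0.4, 0.2, -0.4]
opening: 0.0544
```

Emit:
drive_tool([
  [0, 0, 0],
  [0, 0, 0],
  [0, 0, 0],
], yaw=[0, 0, 0], fingers=[0.65, 0.65, 0.65])

```text
t: 9.62
tcp_pos: [0.5381, 0.1838, 0.2083]
eef_rot: [[0.299, 0.954, -0.0], [0.954, -0.299, -0.001], [-0.001, 0.0, -1.0]]
ft_force: [1.1, -0.8, 1.0]
opening: 0.0567
```

```bash
python3 - <<'E'
from h import *
s=robot.snapshot("wrist"); np.savez("wrist2.npz",**s)
st=robot.sense(); p=np.array(st["tcp_pos"]); T=np.array(s["cam_to_world"])
def proj(w):
    c=T[:3,:3].T@(np.array(w)-T[:3,3]); th=np.arctan2(np.hypot(c[0],c[1]),c[2]); ph=np.arctan2(c[1],c[0]); return np.array([s["cx"]+s["fx"]*th*np.cos(ph), s["cy"]+s["fx"]*th*np.sin(ph)])
g=np.array([.538,.185]);x=np.array([.955,-.298]);y=np.array([.298,.955])
print(p,st["opening"],proj([*g,.114]))
im=s["color"].copy(); k=4; u0,v0=np.round(proj([*g,.1])).astype(int)-[70,60]
a=cv2.resize(im[v0:v0+120,u0:u0+140],None,fx=5,fy=5,interpolation=3)
for sx in(-.014,.014):   # predicted outline of the two case rims
    pts=np.array([proj([*(g+sx*x+.028*np.cos(t)*y),.086+.028*np.sin(t)]) for t in np.linspace(0,np.pi,30)])
    cv2.polylines(a,[np.round(((pts-[u0,v0])+.5)*5).astype(int)],False,(0,255,0) if sx<0 else (0,0,255),1)
cv2.imwrite("pics/wrist2.png",np.clip(a*1.5,0,255).astype(np.uint8)); print(u0,v0)
E
```

```text
[0.5383 0.1833 0.2083] 0.05631379120481022 [320.1554 245.5993]
250 180
```

View pics/wrist2.png

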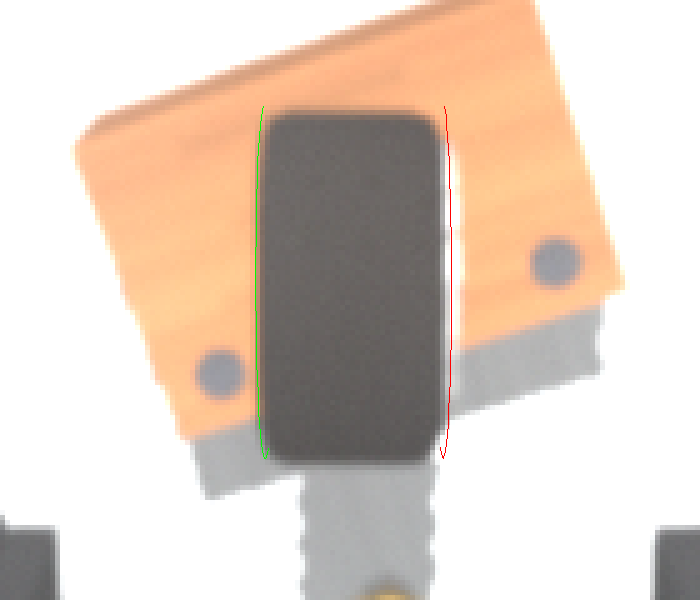

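The fit lines up very well: the case outline matches to about 1 px and the yaw is right. I'll go down and grip it.

Emit:
drive_tool([
  [0, 0, 0.035],
  [0, 0, 0.07],
  [0, 0, 0.105],
  [0, 0, 0.128],
  [0, 0, 0.138],
], yaw=[0, 0, 0, 0, 0], fingers=[0.65, 0.65, 0.65, 0.65, 0.65])

```text
t: 10.08
tcp_pos: [0.5364, 0.1822, 0.067]
eef_rot: [[0.301, 0.954, -0.005], [0.954, -0.301, -0.002], [-0.003, -0.004, -1.0]]
ft_force: [-0.2, -0.6, 0.0]
opening: 0.0566
```

Emit:
drive_tool([
  [0, 0, 0],
  [0, 0, 0],
  [0, 0, 0],
  [0, 0, 0],
  [0, 0, 0],
], yaw=[0, 0, 0, 0, 0], fingers=[0.65, 0.5, 0.4, 0.36, 0.36])

```text
t: 10.5
tcp_pos: [0.5388, 0.1851, 0.072]
eef_rot: [[0.298, 0.954, 0.002], [0.954, -0.298, 0.0], [0.001, 0.002, -1.0]]
ft_force: [-0.3, 0.5, -0.6]
opening: 0.0376
```

```bash
python3 - <<'E'
from h import *
def bp(s,u,v,z):
    T=s["cam_to_world"]; d=np.array([u-s["cx"],v-s["cy"]]); r=np.hypot(*d); th=r/s["fx"]
    ray=T[:3,:3]@np.array([*(d/r*np.sin(th)),np.cos(th)]); return T[:3,3]+ray*(z-T[2,3])/ray[2]
s=dict(np.load("wrist1.npz")); a=s["color"][215:265,295:350]; g=cv2.resize(cv2.cvtColor(a,cv2.COLOR_BGR2GRAY),None,fx=10,fy=10,interpolation=3)
cv2.imwrite("pics/w1c.png",cv2.resize(a,None,fx=10,fy=10,interpolation=3))
for R0,R1 in((90,140),(190,240),(60,95)):
    print(R0,cv2.HoughCircles(g,cv2.HOUGH_GRADIENT,1,60,param1=100,param2=20,minRadius=R0,maxRadius=R1))
# rectify onto mouth plane: 0.2 mm/px, centre (.557,-.0974)
for nm,z in(("mouth",.1098),):
    T=s["cam_to_world"]; N=240; yy,xx=np.mgrid[0:N,0:N]; W=np.stack([.557+(xx-N/2)*.0002,-.0974+(yy-N/2)*.0002,np.full((N,N),z)],-1)
    c=(W-T[:3,3])@T[:3,:3]; th=np.arctan2(np.hypot(c[...,0],c[...,1]),c[...,2]); ph=np.arctan2(c[...,1],c[...,0])
    im=cv2.remap(s["color"],(s["cx"]+s["fx"]*th*np.cos(ph)).astype(np.float32),(s["cy"]+s["fx"]*th*np.sin(ph)).astype(np.float32),cv2.INTER_CUBIC)
    im=cv2.resize(im,None,fx=2,fy=2); 
    cv2.circle(im,(N,N),int(.016/.0002*2),(0,255,0),1); cv2.circle(im,(N,N),int(.010/.0002*2),(0,0,255),1); cv2.imwrite("pics/rect.png",im)
E
```

```text
90 [[[278.5 268.5 110.7]]]
190 [[[284.5 273.5 235. ]]]
60 None
```

View pics/rect.png

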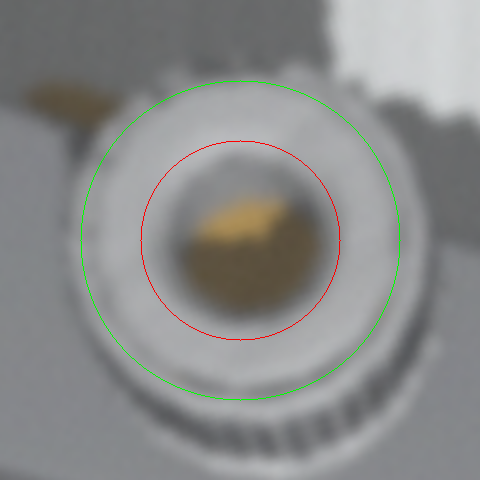

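In the rectified wrist view the bore is centred near pixel (247,238), which gives (0.5577, -0.0976). That agrees with the touch result. Now I'll close on the gauge.

Emit:
drive_tool([
  [0, 0, 0],
  [0, 0, 0],
  [0, 0, 0],
  [0, 0, 0],
  [0, 0, 0],
], yaw=[0, 0, 0, 0, 0], fingers=[0.3, 0.25, 0.2, 0.2, 0.2])

```text
t: 10.92
tcp_pos: [0.5382, 0.185, 0.0711]
eef_rot: [[0.298, 0.955, 0.001], [0.955, -0.298, -0.0], [0.0, 0.001, -1.0]]
ft_force: [-1.5, -1.4, 5.9]
opening: 0.0279
```

Emit:
drive_tool([
  [0, 0, 0],
  [0, 0, 0],
  [0, 0, 0],
], yaw=[0, 0, 0], fingers=[0.2, 0.2, 0.2])

```text
t: 11.17
tcp_pos: [0.5382, 0.1851, 0.0711]
eef_rot: [[0.298, 0.955, 0.001], [0.955, -0.298, -0.0], [0.0, 0.001, -1.0]]
ft_force: [-1.3, 0.6, 4.6]
opening: 0.0276
```

Emit:
drive_tool([
  [0, 0, -0.006],
  [0, 0, -0.02],
  [0, 0, -0.045],
  [0, 0, -0.075],
  [0, 0, -0.105],
], yaw=[0, 0, 0, 0, 0], fingers=[0.2, 0.2, 0.2, 0.2, 0.2])

```text
t: 11.58
tcp_pos: [0.537, 0.1848, 0.1761]
eef_rot: [[0.298, 0.955, -0.002], [0.955, -0.298, -0.0], [-0.001, -0.002, -1.0]]
ft_force: [0.7, 0.3, -3.2]
opening: 0.028
```

Emit:
drive_tool([
  [0, 0, -0.02],
  [0, 0, -0.032],
  [-0.012, 0.005, -0.032],
  [-0.032, 0.0125, -0.032],
  [-0.056, 0.022, -0.032],
], yaw=[0, 0, 0, 0, 0], fingers=[0.2, 0.2, 0.2, 0.2, 0.2])

```text
t: 12.0
tcp_pos: [0.5413, 0.1257, 0.207]
eef_rot: [[0.295, 0.955, -0.001], [0.955, -0.295, 0.0], [0.0, -0.001, -1.0]]
ft_force: [-0.3, 0.6, -3.0]
opening: 0.0278
```

Emit:
drive_tool([
  [-0.025, 0.0097, 0],
  [-0.05, 0.0195, 0],
  [-0.075, 0.0292, 0],
  [-0.1, 0.039, 0],
  [-0.125, 0.0487, 0],
], yaw=[0, 0, 0, 0, 0], fingers=[0.2, 0.2, 0.2, 0.2, 0.2])

```text
t: 12.42
tcp_pos: [0.5507, -0.0103, 0.2066]
eef_rot: [[0.298, 0.955, -0.002], [0.955, -0.298, 0.0], [-0.0, -0.002, -1.0]]
ft_force: [0.0, 0.3, -2.8]
opening: 0.0279
```

Emit:
drive_tool([
  [-0.025, 0.0097, 0],
  [-0.05, 0.0195, 0],
  [-0.068, 0.0265, 0],
  [-0.079, 0.0308, 0],
  [-0.0834, 0.0322, 0],
], yaw=[0, 0, 0, 0, 0], fingers=[0.2, 0.2, 0.2, 0.2, 0.2])

```text
t: 12.83
tcp_pos: [0.5568, -0.1002, 0.2067]
eef_rot: [[0.301, 0.954, -0.002], [0.954, -0.301, -0.0], [-0.001, -0.001, -1.0]]
ft_force: [0.2, 0.3, -1.9]
opening: 0.028
```

Emit:
drive_tool([
  [0, 0, 0],
  [0, 0, 0],
  [0, 0, 0],
  [0, 0, 0],
], yaw=[0, 0, 0, 0], fingers=[0.2, 0.2, 0.2, 0.2])

```text
t: 13.17
tcp_pos: [0.5573, -0.0965, 0.2076]
eef_rot: [[0.296, 0.955, 0.0], [0.955, -0.296, 0.0], [0.0, 0.0, -1.0]]
ft_force: [-0.0, 0.1, -2.5]
opening: 0.0279
```

```bash
python3 - <<'E'
from h import *
st=robot.sense(); print(st["tcp_pos"],st["opening"],np.array(st["eef_rot"]),st["ft_force"],st["torque"])
s=robot.snapshot("scene"); np.savez("scene2.npz",**s); t=robot.snapshot("top")
a=cv2.resize(s["color"][165:285,215:325],None,fx=5,fy=5,interpolation=3); b=cv2.resize(t["color"][170:250,320:400],None,fx=3,fy=3,interpolation=3)
c=np.zeros((600,790,3),np.uint8); c[:,:550]=a; c[:240,550:]=b; cv2.imwrite("pics/scene2.png",np.clip(c*1.5,0,255).astype(np.uint8))
E
```

```text
[ 0.5573 -0.0965  0.2076] 0.027940464886337512 [[ 0.296   0.9552  0.0001]
 [ 0.9552 -0.296   0.0003]
 [ 0.0003  0.     -1.    ]] [-0.022   0.0548 -2.5105] [ 0.0024 -0.058   0.0106]
```

View pics/scene2.png

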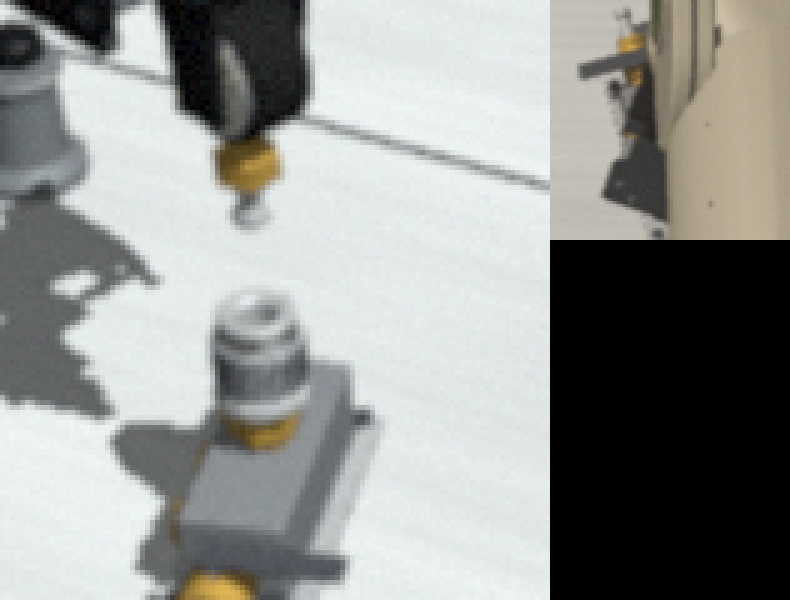

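The gauge is held upright with its plug tip at crop pixel (250,222), the mouth is at (258,312), and the sleeve is still back. I'll check the projected alignment while moving down to just above the mouth.

Emit:
drive_tool([
  [-0.001, 0.0007, 0.012],
  [-0.001, 0.0007, 0.026],
  [-0.001, 0.0007, 0.034],
  [-0.001, 0.0007, 0.036],
  [-0.001, 0.0007, 0.036],
], yaw=[0, 0, 0, 0, 0], fingers=[0.2, 0.2, 0.2, 0.2, 0.2])

```text
t: 13.68
tcp_pos: [0.5572, -0.0991, 0.1706]
eef_rot: [[0.298, 0.955, -0.002], [0.955, -0.298, 0.0], [-0.0, -0.002, -1.0]]
ft_force: [-0.2, -1.0, -2.0]
opening: 0.0279
```

Emit:
drive_tool([
  [0, 0, 0],
  [0, 0, 0],
  [0, 0, 0],
], yaw=[0, 0, 0], fingers=[0.2, 0.2, 0.2])

```text
t: 13.93
tcp_pos: [0.558, -0.0993, 0.1722]
eef_rot: [[0.298, 0.955, 0.001], [0.955, -0.298, -0.0], [0.0, 0.001, -1.0]]
ft_force: [0.1, -0.3, -2.7]
opening: 0.0275
```

```bash
python3 - <<'E'
from h import *
st=robot.sense(); p=np.array(st["tcp_pos"]); print(p,np.array(st["eef_rot"])[2],st["ft_force"],st["opening"])
def prj(s,w):
    T=s["cam_to_world"]; c=T[:3,:3].T@(np.array(w)-T[:3,3]); return np.array([s["cx"]+s["fx"]*c[0]/c[2],s["cy"]+s["fx"]*c[1]/c[2]])
s=dict(np.load("scene2.npz"))
f=lambda w:((prj(s,w)-[215,165]+.5)*5).round(1)
print("scene2 tip",f([.5573,-.0965,.1525]),"hex mid",f([.5573,-.0965,.1525+.0265]),"mouth",f([.5577,-.0977,.1098]),"sleeve mid",f([.5577,-.0977,.0843]))
s=robot.snapshot("scene"); np.savez("scene3.npz",**s)
a=cv2.resize(s["color"][190:260,240:300],None,fx=8,fy=8,interpolation=3)
cx=.5577;cy=-.0977
for R,z,col in((.016,.1098,(0,255,0)),(.0185,.0918,(0,255,0))):
    pts=np.array([prj(s,[cx+R*np.cos(t),cy+R*np.sin(t),z]) for t in np.linspace(0,2*np.pi,60)]); cv2.polylines(a,[np.round((pts-[240,190]+.5)*8).astype(int)],True,col,1)
tz=p[2]-.0551
for R,z in((.0075,tz+.02),(.0075,tz),(.012,tz+.022)):
    pts=np.array([prj(s,[p[0]+R*np.cos(t),p[1]+R*np.sin(t),z]) for t in np.linspace(0,2*np.pi,60)]); cv2.polylines(a,[np.round((pts-[240,190]+.5)*8).astype(int)],True,(0,0,255),1)
cv2.imwrite("pics/scene3.png",np.clip(a*1.4,0,255).astype(np.uint8))
E
```

```text
[ 0.558  -0.0993  0.1722] [ 0.      0.0011 -1.    ] [ 0.1364 -0.2892 -2.7207] 0.027494338872833913
scene2 tip [251.4 222.4] hex mid [246.6 164.6] mouth [255.8 311.8] sleeve mid [260.1 363.6]
```

View pics/scene3.png

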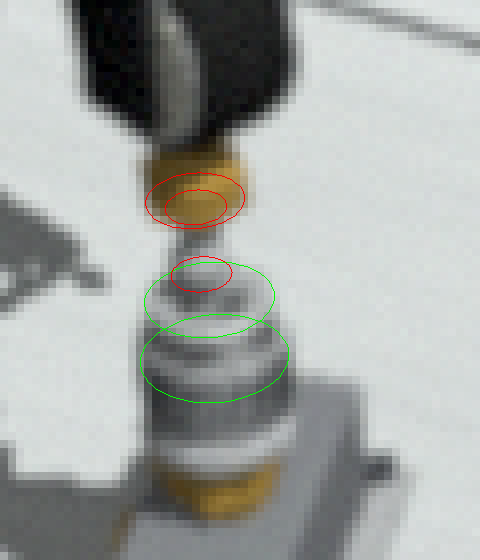

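Emit:
drive_tool([
  [0, 0, 0],
  [0, 0, 0],
  [0, 0, 0],
  [0, 0, 0],
  [0, 0, 0],
], yaw=[0, 0, 0, 0, 0], fingers=[0.2, 0.2, 0.2, 0.2, 0.2])

```text
t: 14.4
tcp_pos: [0.5576, -0.0993, 0.1716]
eef_rot: [[0.298, 0.955, 0.0], [0.955, -0.298, -0.0], [-0.0, 0.0, -1.0]]
ft_force: [-0.1, -0.7, -3.1]
opening: 0.0275
```

```bash
cat > al.py <<'E'
from h import *
def prj(s,w):
    T=s["cam_to_world"]; c=T[:3,:3].T@(np.array(w)-T[:3,3]); return np.array([s["cx"]+s["fx"]*c[0]/c[2],s["cy"]+s["fx"]*c[1]/c[2]])
def mids(s,c,R,zs,half):
    # centre column of dark-vs-bright silhouette at rows of the visible axis, minus predicted
    g=cv2.GaussianBlur(cv2.cvtColor(s["color"],cv2.COLOR_BGR2GRAY),(1,3),0).astype(float); o=[]
    for z in zs:
        u,v=prj(s,[*c,z]); w=R*s["fx"]/np.linalg.norm(np.array([*c,z])-s["cam_to_world"][:3,3])
        row=np.array([cv2.getRectSubPix(g.astype(np.float32),(1,1),(float(x),float(v)))[0,0] for x in np.arange(u-w-half,u+w+half,.1)])
        d=np.gradient(cv2.GaussianBlur(row[None],(1,1),0)[0]); xs=np.arange(u-w-half,u+w+half,.1)
        L=abs(xs-(u-w))<half; Rr=abs(xs-(u+w))<half
        def e(m): wt=np.abs(d[m])**2; return (xs[m]*wt).sum()/wt.sum()
        l,r=e(L),e(Rr); o.append([z,l-(u-w),r-(u+w)])
    return np.array(o)
E
python3 - <<'E'
from al import *
st=robot.sense(); p=np.array(st["tcp_pos"]); print(p,st["ft_force"])
s=robot.snapshot("scene"); np.savez("scene4.npz",**s)
for n,q in(("scene2",np.array([.5573,-.0965,.2076])),("scene4",p)):
    s=dict(np.load(n+".npz")); print(n)
    print("sleeve",mids(s,(.5577,-.0977),.0185,(.077,.08,.083,.086),2.5))
    tz=q[2]-.0551
    print("plug",mids(s,q[:2],.0075,(tz+.008,tz+.011,tz+.014),2)); 
E
```

```text
[ 0.5576 -0.0993  0.1716] [-0.1479 -0.6977 -3.0846]
scene2
sleeve [[ 0.077   0.0124 -0.2572]
 [ 0.08    0.0111  0.1461]
 [ 0.083  -0.1101  0.3492]
 [ 0.086  -0.2426  0.3356]]
plug [[ 0.1605  0.7703 -0.9884]
 [ 0.1635  1.0696 -1.1874]
 [ 0.1665  0.8123 -0.9125]]
scene4
sleeve [[ 0.077  -0.0454 -0.1425]
 [ 0.08    0.0093  0.1819]
 [ 0.083  -0.0919  0.301 ]
 [ 0.086  -0.2488  0.2865]]
plug [[ 0.1245  0.6845 -0.8086]
 [ 0.1275  1.0256 -0.946 ]
 [ 0.1305  0.7106 -0.6279]]
```

The silhouette midpoints agree with the model to about 0.2 px for both the plug and the sleeve, so the model position is right. I'll shift 1.6 mm to get on axis and then ease down.

Emit:
drive_tool([
  [0.0016, -0.0004, 0],
  [0.0016, -0.0004, 0],
  [0.0016, -0.0004, 0],
  [0.0016, -0.0004, 0.002],
  [0.0016, -0.0004, 0.003],
], yaw=[0, 0, 0, 0, 0], fingers=[0.2, 0.2, 0.2, 0.2, 0.2])

```text
t: 14.87
tcp_pos: [0.5577, -0.0976, 0.1683]
eef_rot: [[0.298, 0.955, -0.0], [0.955, -0.298, -0.0], [-0.0, 0.0, -1.0]]
ft_force: [-0.7, -1.0, -2.8]
opening: 0.0277
```

Emit:
drive_tool([
  [0, 0, 0],
  [0, 0, 0],
  [0, 0, 0],
  [0, 0, 0],
  [0, 0, 0],
], yaw=[0, 0, 0, 0, 0], fingers=[0.2, 0.2, 0.2, 0.2, 0.2])

```text
t: 15.28
tcp_pos: [0.5578, -0.0977, 0.1686]
eef_rot: [[0.298, 0.955, 0.0], [0.955, -0.298, -0.0], [-0.0, 0.0, -1.0]]
ft_force: [-0.3, 1.1, -2.9]
opening: 0.0277
```

Emit:
drive_tool([
  [0, 0, 0.001],
  [0, 0, 0.002],
  [0, 0, 0.003],
  [0, 0, 0.004],
  [0, 0, 0.004],
], yaw=[0, 0, 0, 0, 0], fingers=[0.2, 0.2, 0.2, 0.2, 0.2])

```text
t: 15.7
tcp_pos: [0.5576, -0.0976, 0.1642]
eef_rot: [[0.298, 0.955, -0.0], [0.955, -0.298, 0.0], [-0.0, -0.0, -1.0]]
ft_force: [-0.1, 0.5, -3.1]
opening: 0.0278
```

Emit:
drive_tool([
  [0, 0, 0.0007],
  [0, 0, 0.0014],
  [0, 0, 0.002],
  [0, 0, 0.002],
], yaw=[0, 0, 0, 0], fingers=[0.2, 0.2, 0.2, 0.2])

```text
t: 16.03
tcp_pos: [0.5577, -0.0976, 0.1624]
eef_rot: [[0.298, 0.955, -0.0], [0.955, -0.298, -0.0], [-0.0, -0.0, -1.0]]
ft_force: [-0.3, -0.6, -2.5]
opening: 0.0278
```

Emit:
drive_tool([
  [0, 0, 0.001],
  [0, 0, 0.002],
  [0, 0, 0.003],
  [0, 0, 0.003],
], yaw=[0, 0, 0, 0], fingers=[0.2, 0.2, 0.2, 0.2])

```text
t: 16.37
tcp_pos: [0.5576, -0.0977, 0.1593]
eef_rot: [[0.298, 0.955, -0.0], [0.955, -0.298, -0.0], [-0.0, -0.0, -1.0]]
ft_force: [-0.7, -0.5, -1.9]
opening: 0.0278
```

Emit:
drive_tool([
  [0, 0, 0.001],
  [0, 0, 0.002],
  [0, 0, 0.003],
  [0, 0, 0.003],
], yaw=[0, 0, 0, 0], fingers=[0.2, 0.2, 0.2, 0.2])

```text
t: 16.7
tcp_pos: [0.5576, -0.0976, 0.1563]
eef_rot: [[0.298, 0.955, -0.0], [0.955, -0.298, -0.0], [-0.0, -0.0, -1.0]]
ft_force: [-0.7, -0.2, -2.5]
opening: 0.0278
```

Emit:
drive_tool([
  [0, 0, 0.001],
  [0, 0, 0.002],
  [0, 0, 0.003],
  [0, 0, 0.004],
  [0, 0, 0.004],
], yaw=[0, 0, 0, 0, 0], fingers=[0.2, 0.2, 0.2, 0.2, 0.2])

```text
t: 17.12
tcp_pos: [0.5578, -0.0976, 0.1528]
eef_rot: [[0.298, 0.955, 0.0], [0.955, -0.298, -0.0], [-0.0, 0.0, -1.0]]
ft_force: [-1.0, -0.4, 1.8]
opening: 0.0276
```

Emit:
drive_tool([
  [0, 0, 0.0007],
  [0, 0, 0.0014],
  [0, 0, 0.002],
  [0, 0, 0.002],
], yaw=[0, 0, 0, 0], fingers=[0.2, 0.2, 0.2, 0.2])

```text
t: 17.45
tcp_pos: [0.5579, -0.0976, 0.1507]
eef_rot: [[0.298, 0.955, 0.0], [0.955, -0.298, -0.0], [-0.0, 0.0, -1.0]]
ft_force: [-2.1, 0.7, 3.4]
opening: 0.0276
```

Emit:
drive_tool([
  [0, 0, 0.0007],
  [0, 0, 0.0014],
  [0, 0, 0.002],
  [0, 0, 0.002],
], yaw=[0, 0, 0, 0], fingers=[0.2, 0.2, 0.2, 0.2])

```text
t: 17.78
tcp_pos: [0.5579, -0.0977, 0.1488]
eef_rot: [[0.298, 0.955, 0.0], [0.955, -0.298, -0.0], [-0.0, 0.0, -1.0]]
ft_force: [-3.2, -0.5, 6.0]
opening: 0.0278
```

Emit:
drive_tool([
  [0, 0, 0.0007],
  [0, 0, 0.0014],
  [0, 0, 0.002],
  [0, 0, 0.002],
], yaw=[0, 0, 0, 0], fingers=[0.2, 0.2, 0.2, 0.2])

```text
t: 18.12
tcp_pos: [0.5579, -0.0977, 0.147]
eef_rot: [[0.298, 0.955, 0.0], [0.955, -0.298, -0.0], [-0.0, 0.0, -1.0]]
ft_force: [-2.9, 0.9, 6.9]
opening: 0.028
```

Emit:
drive_tool([
  [0, 0, 0.0005],
  [0, 0, 0.001],
  [0, 0, 0.0015],
  [0, 0, 0.0015],
], yaw=[0, 0, 0, 0], fingers=[0.2, 0.2, 0.2, 0.2])

```text
t: 18.45
tcp_pos: [0.5579, -0.0976, 0.1456]
eef_rot: [[0.298, 0.955, 0.001], [0.955, -0.298, -0.0], [-0.0, 0.001, -1.0]]
ft_force: [-4.1, -0.5, 8.0]
opening: 0.0277
```

Emit:
drive_tool([
  [0, 0, 0.0003],
  [0, 0, 0.0006],
  [0, 0, 0.0006],
], yaw=[0, 0, 0], fingers=[0.2, 0.2, 0.2])

```text
t: 18.7
tcp_pos: [0.5579, -0.0976, 0.1451]
eef_rot: [[0.298, 0.955, 0.001], [0.955, -0.298, -0.0], [-0.0, 0.001, -1.0]]
ft_force: [-3.3, 0.8, 8.6]
opening: 0.0274
```

Emit:
drive_tool([
  [0, 0, 0.0003],
  [0, 0, 0.0006],
  [0, 0, 0.0006],
], yaw=[0, 0, 0], fingers=[0.2, 0.2, 0.2])

```text
t: 18.95
tcp_pos: [0.5579, -0.0976, 0.1445]
eef_rot: [[0.298, 0.955, 0.001], [0.955, -0.298, -0.0], [-0.0, 0.001, -1.0]]
ft_force: [-2.4, -0.6, 8.3]
opening: 0.0279
```

```bash
cat > look.py <<'E'
from al import *
import sys
st=robot.sense(); print(st["t"],np.array(st["tcp_pos"]),np.array(st["ft_force"]))
s=robot.snapshot("scene"); np.savez("now.npz",**s); o=dict(np.load("scene4.npz"))
# grey profile along the coupler's visible side, below the sleeve: rim / hexagon boundary moves up when sleeve goes forward
for q in(o,s):
    pr=[]
    for z in np.arange(.055,.109,.002):
        u,v=prj(q,[.5577+.0185*.87,-.0977+.0185*.49,z]); pr.append(cv2.getRectSubPix(cv2.cvtColor(q["color"],cv2.COLOR_BGR2GRAY),(5,1),(float(u),float(v))).mean())
    print(np.round(pr).astype(int))
E
python3 look.py
```

```text
18.95 [ 0.5579 -0.0976  0.1445] [-2.392  -0.5949  8.3232]
[ 74  71  76  77  70  63  64  79  97 112 120 116  98  81  74  72  72  72
  72  72  78  90 104 108  93  78  77]
[ 74  71  76  78  73  64  60  65  85 107 118 115  97  84  77  73  72  72
  71  72  73  78  87  97  94  82  79]
```

Emit:
drive_tool([
  [0, 0, 0.0003],
  [0, 0, 0.0005],
  [0, 0, 0.0005],
], yaw=[0, 0, 0], fingers=[0.2, 0.2, 0.2])

```text
t: 19.25
tcp_pos: [0.5578, -0.0977, 0.1437]
eef_rot: [[0.298, 0.955, 0.0], [0.955, -0.298, -0.0], [-0.0, 0.0, -1.0]]
ft_force: [-3.1, 0.8, 4.5]
opening: 0.0281
```

```bash
python3 look.py
```

```text
19.25 [ 0.5578 -0.0977  0.1437] [-3.1476  0.8267  4.4555]
[ 74  71  76  77  70  63  64  79  97 112 120 116  98  81  74  72  72  72
  72  72  78  90 104 108  93  78  77]
[ 74  71  76  79  76  72  67  62  62  73  89 104 112 109  96  83  75  72
  72  72  70  70  75  85 100 102  96]
```

Emit:
drive_tool([
  [0, 0, 0],
  [0, 0, 0],
  [0, 0, 0],
], yaw=[0, 0, 0], fingers=[0.2, 0.2, 0.2])

```text
t: 19.55
tcp_pos: [0.5578, -0.0976, 0.1435]
eef_rot: [[0.298, 0.955, 0.0], [0.955, -0.298, -0.0], [-0.0, 0.0, -1.0]]
ft_force: [-2.2, -0.2, 5.3]
opening: 0.028
```

```bash
python3 look.py; python3 - <<'E'
from al import *
a=[]
for n in("scene0","scene4","now"):
    q=dict(np.load(n+".npz")); a.append(cv2.resize(q["color"][215:275,245:295],None,fx=5,fy=5,interpolation=3))
    pr=[]
    for z in np.arange(.055,.109,.002):
        u,v=prj(q,[.5577+.0185*.87,-.0977+.0185*.49,z]); pr.append(cv2.getRectSubPix(cv2.cvtColor(q["color"],cv2.COLOR_BGR2GRAY),(5,1),(float(u),float(v))).mean())
    if n=="scene0": print(np.round(pr).astype(int))
cv2.imwrite("pics/cmp.png",np.clip(np.hstack(a)*1.5,0,255).astype(np.uint8))
E
```

```text
19.55 [ 0.5578 -0.0976  0.1435] [-2.1867 -0.1786  5.34  ]
[ 74  71  76  77  70  63  64  79  97 112 120 116  98  81  74  72  72  72
  72  72  78  90 104 108  93  78  77]
[ 74  71  76  79  76  72  68  64  61  64  74  90 108 115 109  98  85  75
  72  71  71  70  71  73  83  96 105]
[ 67  65  70  72  69  65  62  59  56  58  67  82  98 105 100  90  77  68
  66  66  65  64  65  67  77  89  97]
```

View pics/cmp.png

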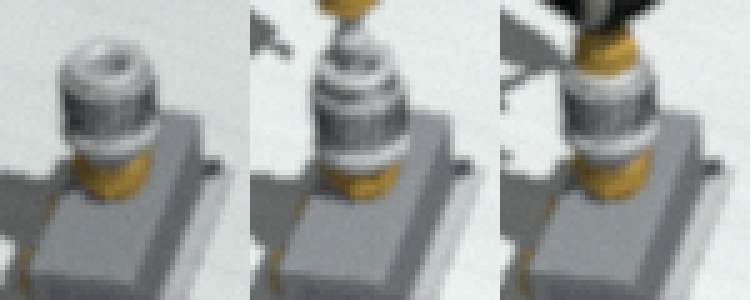

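The comparison of start, drawn back and now shows the sleeve back at its initial forward profile and the gauge seated. I'll release the gauge and go straight up.

Emit:
drive_tool([
  [0, 0, 0],
  [0, 0, 0],
  [0, 0, 0],
  [0, 0, 0],
  [0, 0, 0],
], yaw=[0, 0, 0, 0, 0], fingers=[0.4, 0.5, 0.65, 0.65, 0.65])

```text
t: 20.02
tcp_pos: [0.5577, -0.0976, 0.1432]
eef_rot: [[0.298, 0.955, -0.0], [0.955, -0.298, 0.0], [0.0, -0.0, -1.0]]
ft_force: [-0.1, -0.2, 0.7]
opening: 0.0519
```

Emit:
drive_tool([
  [0, 0, 0],
  [0, 0, -0.02],
  [0, 0, -0.055],
  [0, 0, -0.09],
  [0, 0, -0.1],
], yaw=[0, 0, 0, 0, 0], fingers=[0.7, 0.7, 0.7, 0.7, 0.7])

```text
t: 20.43
tcp_pos: [0.5596, -0.0975, 0.2488]
eef_rot: [[0.298, 0.955, 0.007], [0.955, -0.298, -0.001], [0.001, 0.007, -1.0]]
ft_force: [0.8, -0.2, -0.3]
opening: 0.0608
```

Emit:
drive_tool([
  [0, 0, 0],
  [0, 0, 0],
  [0, 0, 0],
  [0, 0, 0],
], yaw=[0, 0, 0, 0], fingers=[0.7, 0.7, 0.7, 0.7])

```text
t: 20.77
tcp_pos: [0.5571, -0.0976, 0.2418]
eef_rot: [[0.298, 0.955, -0.002], [0.955, -0.298, 0.0], [-0.0, -0.002, -1.0]]
ft_force: [0.0, 0.5, -1.1]
opening: 0.0613
```

```bash
python3 look.py; python3 - <<'E'
from fit import *
s=dict(np.load("now.npz")); P=cloud(s)
for zc in(.1593,.1573,.1613,.1653): print(zc,fit_gauge(P,(.5577,-.0977),.0012,zc))
a=cv2.resize(s["color"][190:290,220:320],None,fx=5,fy=5,interpolation=3); cv2.imwrite("pics/end.png",np.clip(a*1.5,0,255).astype(np.uint8))
E
```

```text
20.7667 [ 0.5571 -0.0976  0.2418] [ 0.0102  0.5063 -1.1023]
[ 74  71  76  77  70  63  64  79  97 112 120 116  98  81  74  72  72  72
  72  72  78  90 104 108  93  78  77]
[ 73  70  75  78  76  71  67  63  60  62  73  89 107 113 108  97  84  74
  70  70  69  68  69  72  82  95 104]
0.1593 (array([ 0.5554, -0.092 ,  1.0541]), np.float64(60.39379754298906), 10, np.float64(0.0003648421815370447))
0.1573 (array([ 0.5578, -0.0982, -0.1288]), np.float64(-7.382150961353596), 12, np.float64(0.0004386644313014391))
0.1613 (array([ 0.5595, -0.0967, -0.6315]), np.float64(-36.1846789348525), 6, np.float64(0.0004302513981330287))
0.1653 (array([ 0.5577, -0.0977, -0.6981]), np.float64(-40.0), 0, np.float64(nan))
  return _methods._mean(a, axis=axis, dtype=dtype,
  ret = ret.dtype.type(ret / rcount)
```

View pics/end.png

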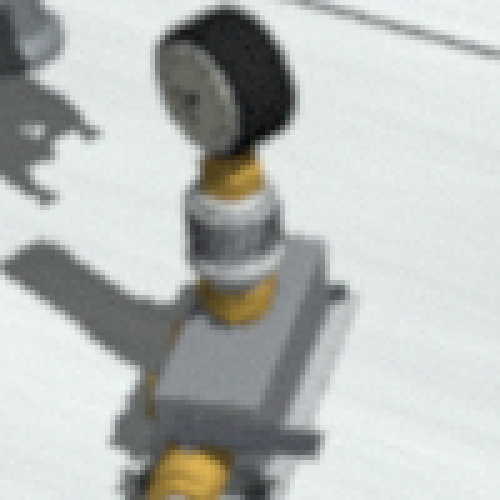

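The gauge is upright in the coupler with its case at about (228,78), the sleeve is forward at (232,230), and the gripper is clear. I'll hand in.

```bash
python3 -c "
from workcell import robot
print(robot.hand_in())"
```

```text
the job is handed in; nothing more can be done
None
```

I drew the sleeve back to its end stop, where it stayed latched. I then took the large gauge from its wooden block and pressed it into the coupler until the sleeve sprang forward and locked it. After that I let go, moved clear and handed in at about 21 s; the hand-in reports no verdict.

**Touch:** the coupler mouth is about 63.8 mm above the port (offset about 6.8 mm). The sleeve sprang at a plug depth between about 20.4 and 21.2 mm, with at most about 12 N pressing down on the gauge.

**Last checks:** after release, the sleeve's image profile matched the one from before it was drawn back. The gauge looked upright in the picture, the gripper was clear, and the wrist force was near zero (about 1 N).

**Not confirmed:**
- My final numeric fit of the gauge pose failed because I had left its height cutoff too low. The uprightness and final depth after release therefore rest on the picture and the insertion readings.
- I did not re-measure the bystanders at the end. I felt no unexpected contact, and the arm passed well above them.

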